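# Put the tea tin away in the worktop drawer

### The job

Pull the bar-handled drawer of the grey worktop unit wide open, then stand the green tea tin upright on the floor of the drawer's empty bay, beside the tea packets, setting it down gently. Leave the drawer wide open, let go of everything, and leave the jar, the cup and the duck soap dispenser where they are.

Things in the scene. Friction and masses are not known exactly. Their poses are not given: they have to be found in the camera images.
- unit: Grey wooden drawer unit fixed to the worktop, pale wood top, 260 deep (x) x 280 wide (y) x 150 high. Origin: middle of the lower front edge of its case, at worktop height, in the plane of the drawer opening. Axes (the unit's): x points from the front to the back, so the drawer opens along -x; z up.
- drawer (a joint): How far the drawer is pulled out, m: 0 shut, 0.16 at its end stop (wide open). It slides stiffly (a few N) and stays where it is left. Its grey front panel is 276 wide, 16 thick (20 at its raised frame), from 3 to 147 above the worktop. The wooden box behind has 8 thick walls, top edges 124 above the worktop; inside 234 wide, 212 long.
- handle (a point): Middle of the drawer's level steel bar handle: bar 12 thick, 142 long along the unit's y, its axis 120 above the worktop and 43 in front of the drawer front's raised frame (47 from its panel). Two posts 10 thick join it to the front, 50 either side of the middle. Moves with the drawer; axes as the unit's.
- bay (a point): Point on the floor (24 above the worktop) of the drawer's empty bay; moves with the drawer, axes as the unit's. From it the floor is free 80 towards the front, 79 to each side (y) and 132 to the back; with the drawer wide open the first 80 to the back are clear of the unit's top. On the -y side, past a 6 thick partition, three fixed tea packets, tops 109 above the worktop.
- tin: Tea tin to put away: green upright cylinder 60 in diameter with a pale paper band and a green lid 62 in diameter (top 16 mm), 100 high overall, about 0.25 kg. Origin: centre of its underside; z up. It stands on the worktop left or right of the unit's front; it trades places with the jar and the cup.
- jar: Bystander: amber glass jar with black cap, 68 in diameter, 110 high. Origin: centre of its underside. Leave it.
- cup: Bystander: blue handleless cup, 80 in diameter at the rim, 90 high. Origin: centre of its underside. Leave it.
- duck: Bystander: white ceramic duck-shaped soap dispenser with a steel pump, about 125 long, 165 high. Origin: centre of its underside. Leave it.
Mind the look-alikes: they are no part of the job. What is meant by the tin is not red, and is the larger of those in its own colour.

How it is judged:
On the way, in this order (a step that is already met when the one before it is completed fails the run):
1. the drawer is pulled out at least 120 mm (value of joint drawer above 0.12 m), for 0.2 s.
2. the tin stands upright on the floor of the drawer's empty bay, released (x of tin in the frame of bay between -0.06 and 0.11 m and y of tin in the frame of bay between -0.06 and 0.06 m and z of tin in the frame of bay between -0.006 and 0.006 m and angle between tin's own z axis and vertical below 0.12 rad and contact force between the fingers and tin below 0.1 N and linear speed of tin below 0.03 m/s), for 0.2 s.
At the end, for the whole second after the job is handed in: The drawer is still at least 120 mm out, and the tin stands in the drawer's empty bay on its floor (base within 6 mm of it, tilted less than 0.12 rad), released and at rest (all of step 2 and value of joint drawer above 0.12 m); the robot touches nothing.
It fails at once if the tin falls or is flung into the drawer (faster than 0.75 m/s in the bay) (x of tin in the frame of bay between -0.06 and 0.11 m and y of tin in the frame of bay between -0.06 and 0.06 m and z of tin in the frame of bay between -0.006 and 0.09 m and linear speed of tin above 0.75 m/s).
It fails at once if the jar, cup or duck is moved by more than 30 mm or tipped (distance of any of jar, cup, duck from where it was at the start of the episode above 0.03 m or angle between any of jar, cup, duck's own z axis and vertical above 0.35 rad).
It also fails if it takes over 58 s, if anything falls off the work surface, if the arm or the gripper's body presses on something with over 40 N, if the wrist force passes 120 N, or if a joint passes its speed limit or range.

### The arm

A 6-joint arm with a two-finger parallel gripper is mounted at the origin on the work surface. World frame = base frame: x ahead of the robot, y to its left, z up, the work surface at z = 0. Lengths are in m, angles in rad, forces in N, time in s.
With the tool pointing down it reaches from about 0.35 to 0.975 m from the base axis. Payload 4.9 kg.
Tool frame: the origin (TCP) lies midway between the tips of the shut fingers; the grasp point (between the pads) lies 19 mm behind it (ctrl.hold_point_z is the distance from the TCP to the grasp point, in m); z points along the fingers, y is the line along which they close (so a half turn about z gives the same grasp; the last joint's range is limited). The gripper opens to 85 mm and grips with 20 to 120 N. Pads are 22 mm wide; open, the fingers measure 114 mm over their backs; the gripper's body (76 mm by 85 mm) begins 54 mm behind the grasp point. The pads swing forward as they close: fully open they stand 13 mm farther back than shut.
Start: joints at [-1.423, 0.053, 1.613, -0, 1.476, -0.119], TCP at [0.165, -0.603, 0.231] pointing down, gripper open.
Joint ranges: [-3.01, 3.01], [-1.01, 2.22], [0.06, 2.58], [-1.02, 4.17], [0.09, 2.62], [-3.14, 3.14]. Speed limits (rad/s): [2.57, 2.57, 3.14, 3.14, 3.14, 3.14].

### API

Orientations are given as a rotation vector (axis times angle).
In Python, from station import status, viewer, finish_job, ctrl gives the robot as it stands.
- The arm moves only by the shell command python3 -m jog 'ROWS' [FORCE]. ROWS is JSON, a list of rows, each a list of 7 numbers: the turn, a rotation vector about the tool's x, y, z each as a share of 5 degrees, from -1 to 1, then the shift along the tool's x, y, z each as a share of 30 mm, from -1 to 1, then the opening, from -1 (shut) to 1 (fully open). A call has 1 to 5 rows; each row shifts and turns the commanded pose from where the row before left it, along the tool's axes as they then stand; what a row does not reach is not made up. A row lasts 1/8 s, in which the tool goes at most 62.5 mm and 10.7 degrees, less where a joint would pass 70% of its speed; a pose out of reach is approached as far as the arm can. A call with a number of a shift or a turn outside -1 to 1 is refused whole. A call with a gripper value outside its range is refused whole. The fingers move at their own pace and stop on an object; FORCE is the grip in N (left out, the last holds). Time passes only in rows, so rows that do not move let the fingers close. It gives the time, the measured TCP pose, the force, the opening and the grip force at its end, in the units of the state.
- status.get_obs(): the state, without advancing time (a new reading comes with each control period).
- viewer.get_image(name): name is "scene" or "side" or "wrist"; returns a dict with "img" (480x640x3 uint8, red, green, blue), "fovy" (degrees; the focal length in pixels is half the picture's height over the tangent of half this angle, whatever the lens; pixels are square), "cx", "cy" (the principal point, pixels), "distortion" ([k1, k2, p1, p2, k3] as OpenCV has them; the pictures are not rectified), "rvec" (rotation vector, rad) and "tvec" (3), from world to camera coordinates, as OpenCV has them. Camera axes: x right, y down, z forward; pixel columns grow to the right and rows downward; lengths in m; the calibration is good to about 2 mm. A picture is of the moment at which its call begins. There is no depth.
- finish_job(): hands the job in; it is judged then, once.
The state is a dict: "t": time; "q": joint angles; "dq": joint speeds; "effort": joint torques, N m; "tool_pos": TCP position; "tool_rot": TCP orientation; "contact_force": force on the tool from outside, world axes, zero at the start; "wrist_torque": the same for the moment, N m; "opening": finger opening in m; "grip_force": force on a finger pad.
Only numpy, scipy, OpenCV 4.12 (cv2) and the standard library are available. Lean on these libraries where they do the work, as an engineer would, in place of code of your own. Each camera call takes 0.05 s, during which the arm holds its last target. There are 200 camera calls.

## Working session

There is one attempt and no reset: what is moved stays moved. The work goes in short steps, Python scripts to look and compute and a shell command to move; the robot and the scene stay as the last step left them, time stands still between calls to the robot, and variables do not carry over. Pictures are saved under pics/ and viewed, at most 10 in all, crops included, and the job is handed in when it is done.

```bash
mkdir -p pics
cat > h.py <<'E'
import numpy as np,cv2,json
from station import status,viewer,ctrl
from scipy.spatial.transform import Rotation as R
def grab(n,save=None):
    d=viewer.get_image(n)
    f=240/np.tan(np.radians(d["fovy"])/2)
    d["K"]=np.array([[f,0,d["cx"]],[0,f,d["cy"]],[0,0,1]]);d["D"]=np.array(d["distortion"],float)
    if save: cv2.imwrite("pics/"+save,d["img"][:,:,::-1])
    return d
def ray(d,uv):
    p=cv2.undistortPoints(np.array([[uv]],float),d["K"],d["D"])[0,0]
    Rm=cv2.Rodrigues(np.array(d["rvec"],float))[0]
    return -Rm.T@np.array(d["tvec"],float),Rm.T@np.array([p[0],p[1],1])
def plane(d,uv,z):
    o,v=ray(d,uv);return o+v*(z-o[2])/v[2]
def proj(d,P):
    return cv2.projectPoints(np.array(P,float).reshape(-1,3),np.array(d["rvec"],float),np.array(d["tvec"],float),d["K"],d["D"])[0][:,0]
E
python3 - <<'E'
from h import *
a=grab("scene","s1.png");b=grab("side","d1.png")
import pickle;pickle.dump((a,b),open("v1.pkl","wb"))
for d in(a,b):print(ray(d,(320,240)))
o=status.get_obs();print(o);print(ctrl.hold_point_z)
print(R.from_rotvec(o["tool_rot"]).as_matrix().round(3))
E
```

```text
(array([1.22303866, 0.45490835, 1.07317684]), array([-0.50733887, -0.41216795, -0.75680917]))
(array([-0.18146952,  0.35013146,  1.35402328]), array([ 0.50110961, -0.29536824, -0.8134248 ]))
{'t': 0.1, 'q': array([-1.42303334e+00,  5.33006394e-02,  1.61417780e+00, -4.95432916e-06,
        1.47598649e+00, -1.18995183e-01]), 'dq': array([-5.84000759e-04, -1.38141920e-03, -3.75311951e-03, -2.79061347e-03,
       -1.22933144e-03,  5.54922368e-05]), 'effort': array([ 1.62733968e-04, -3.94902098e+01, -3.71363139e+01, -5.46959120e-05,
        3.93737151e-03, -8.18866511e-06]), 'tool_pos': array([ 0.16467114, -0.60232675,  0.23016727]), 'tool_rot': array([-3.11183414e+00, -4.17533250e-01,  5.00171014e-05]), 'contact_force': array([-0.16011548, -0.09776859,  0.88635258]), 'wrist_torque': array([ 0.04237766, -0.03383589,  0.01910382]), 'grip_force': 0.0, 'opening': 0.08567763985111558}
0.0187
[[ 0.965  0.264 -0.   ]
 [ 0.264 -0.965  0.002]
 [ 0.    -0.002 -1.   ]]
```

View pics/s1.png

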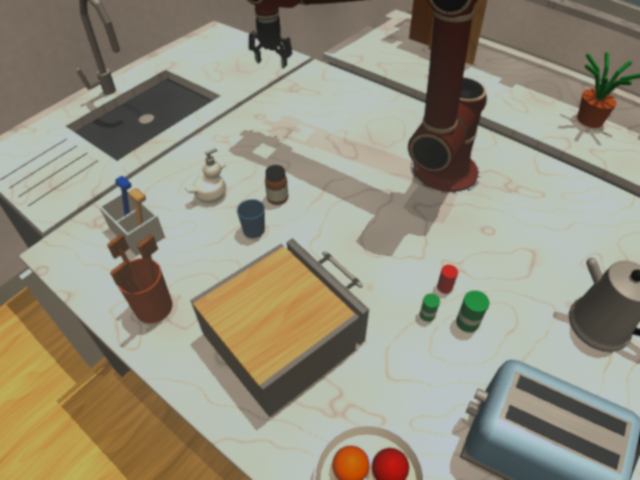

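View pics/d1.png

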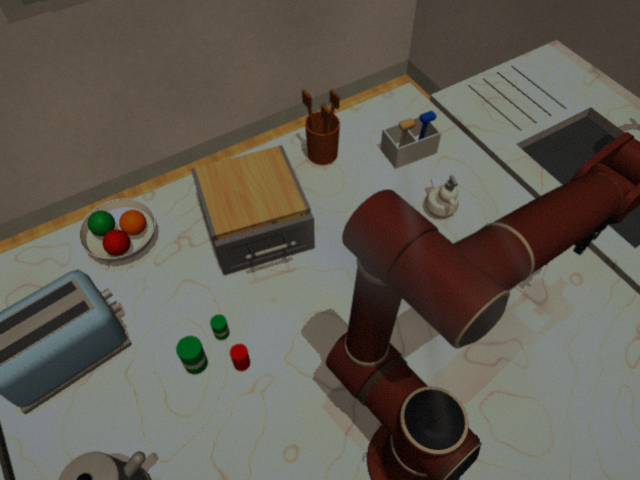

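Scene view: large green tin at (473,312), small green at (430,307) and red at (448,278). In the side view they are at (191,353), (219,326) and (240,356). The tin meant is the larger green one. The bar handle is at about (341,270) in scene and (273,250) in side. Jar (276,185), cup (252,218) and duck (208,183) are on the far side of the unit (scene).

Run:
```python
from h import *
import pickle
a,b=pickle.load(open("v1.pkl","rb"))
# green lids/tin blobs
for n,d in(("scene",a),("side",b)):
    hsv=cv2.cvtColor(d["img"],cv2.COLOR_RGB2HSV)
    m=cv2.inRange(hsv,(50,120,40),(85,255,255))
    c,l,s,ce=cv2.connectedComponentsWithStats(m)
    for i in range(1,c):
        if s[i,4]>60: print(n,s[i],ce[i].round(1),plane(d,ce[i],0.09).round(3))
    w=cv2.inRange(hsv,(10,70,100),(25,255,255))
    cs,_=cv2.findContours(w,0,2)
    for c in cs:
        if 5000<cv2.contourArea(c):
            p=cv2.approxPolyDP(cv2.convexHull(c),6,True)[:,0]
            print(n,"wood",[(tuple(q),plane(d,q,.15).round(3)) for q in p])
def crop(d,x,y,w,h,k):return cv2.resize(d["img"][y:y+h,x:x+w,::-1],None,fx=k,fy=k,interpolation=2)
A=np.hstack([crop(a,300,230,100,75,4),crop(a,410,250,100,75,4)])
B=np.hstack([crop(b,225,210,100,75,4),crop(b,165,310,100,75,4)])
cv2.imwrite("pics/c1.png",np.vstack([A,B]))
```

```text
scene [586  53  54  46 639] [608.1  76.9] [-0.818  0.284  0.09 ]
scene [464 291  25  28 444] [476.1 302.4] [0.487 0.336 0.09 ]
scene [424 294  15  15 176] [431.1 300.9] [0.55  0.247 0.09 ]
scene wood [((np.int32(0), np.int32(305)), array([ 1.231, -0.515,  0.15 ])), ((np.int32(27), np.int32(286)), array([ 1.156, -0.511,  0.15 ])), ((np.int32(249), np.int32(479)), array([1.123, 0.205, 0.15 ])), ((np.int32(0), np.int32(479)), array([ 1.442, -0.15 ,  0.15 ]))]
scene wood [((np.int32(284), np.int32(247)), array([ 0.676, -0.103,  0.15 ])), ((np.int32(357), np.int32(315)), array([0.723, 0.151, 0.15 ])), ((np.int32(258), np.int32(385)), array([0.979, 0.093, 0.15 ])), ((np.int32(193), np.int32(302)), array([ 0.926, -0.157,  0.15 ]))]
side [ 88 211  26  24 447] [ 99.7 221.8] [0.978 0.396 0.09 ]
side [211 315  16  19 200] [218.1 322.6] [0.511 0.242 0.09 ]
side [176 336  26  30 502] [188.7 348.6] [0.484 0.334 0.09 ]
side wood [((np.int32(307), np.int32(115)), array([ 0.997, -0.302,  0.15 ])), ((np.int32(305), np.int32(209)), array([ 0.672, -0.106,  0.15 ])), ((np.int32(218), np.int32(234)), array([0.719, 0.136, 0.15 ])), ((np.int32(0), np.int32(253)), array([0.958, 0.648, 0.15 ])), ((np.int32(2), np.int32(240)), array([0.999, 0.634, 0.15 ]))]
```

View pics/c1.png

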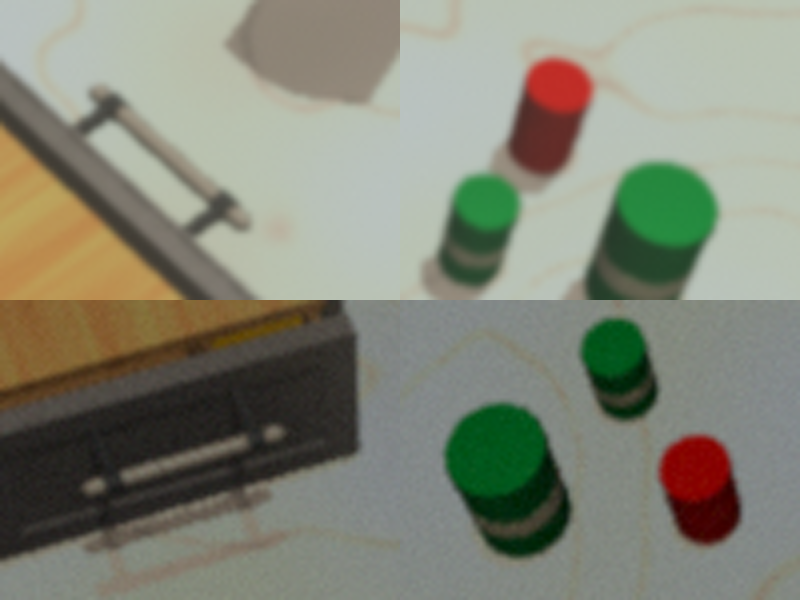

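The crop confirms the target: the larger green tin has its lid centre at scene (476.5,301.3) and side (189.3,347.5). The small green and red ones are look-alikes. The bar handle ends are at scene (324.3,253)/(360.3,284.5) and side (293.8,243)/(248.3,256.5).

Run:
```python
from h import *
import pickle
a,b=pickle.load(open("v1.pkl","rb"))
def tri(p,q):
    o1,v1=ray(a,p);o2,v2=ray(b,q)
    s=np.linalg.lstsq(np.c_[v1,-v2],o2-o1,rcond=None)[0]
    return (o1+s[0]*v1+o2+s[1]*v2)/2,np.linalg.norm(o1+s[0]*v1-o2-s[1]*v2)
L=(476.5,301.3);M=(189.3,347.5)
print("tin",tri(L,M),plane(a,L,.1),plane(b,M,.1))
e1a,e1b=(324.3,253),(293.8,243);e2a,e2b=(360.3,284.5),(248.3,256.5)
for p,q in((e1a,e1b),(e2a,e2b)):print("end",tri(p,q),plane(a,p,.12),plane(b,q,.12))
h1=(plane(a,e1a,.12)+plane(b,e1b,.12))/2;h2=(plane(a,e2a,.12)+plane(b,e2b,.12))/2
yv=h2-h1;print("len",np.linalg.norm(yv),"mid",(h1+h2)/2,"bar yaw deg",np.degrees(np.arctan2(yv[1],yv[0])))
# wood top edges direction from scene
P=[plane(a,p,.15) for p in((284,247),(357,315),(258,385),(193,302))]
for i in range(4):
    d=P[(i+1)%4]-P[i];print(np.linalg.norm(d).round(3),np.degrees(np.arctan2(d[1],d[0])).round(1))
for z,p in((0,(208,200)),(0,(276,198)),(0,(252,234))):print(plane(a,p,z).round(3))
```

```text
tin (array([0.48480933, 0.33327914, 0.09214253]), np.float64(0.003875853864829398)) [0.49064713 0.3361795  0.1       ] [0.48088054 0.33146655 0.1       ]
end (array([ 0.6086436 , -0.03202753,  0.11676886]), np.float64(0.002313896130206902)) [ 0.6108333  -0.02910661  0.12      ] [ 0.60701961 -0.03222082  0.12      ]
end (array([0.63230194, 0.09458058, 0.11802832]), np.float64(0.0039123883396288955)) [0.63361706 0.09738775 0.12      ] [0.63160704 0.09301515 0.12      ]
len 0.12807437938047023 mid [0.62076925 0.03226887 0.12      ] bar yaw deg 79.34258485015245
0.258 79.5
0.262 -12.7
0.256 -102.0
0.255 167.7
[ 0.591 -0.506  0.   ]
[ 0.454 -0.344  0.   ]
[ 0.608 -0.299  0.   ]
```

```bash
J="python3 -m jog"
python3 -m jog '[[0,0,0,0.5,-0.4,-0.8,0.0],[0,0,0,1,-0.82,-0.8,0.0],[0,0,0,1,-0.82,-0.8,0.0],[0,0,0,1,-0.82,0,0.0],[0,0,0,1,-0.82,0,0.0]]'
python3 -m jog '[[0,0,0,1,-0.82,0,0.0],[0,0,0,1,-0.82,0,0.0],[0,0,0,1,-0.82,0,0.0],[0,0,0,1,-0.82,0,0.0],[0,0,0,1,-0.82,0,0.0]]'
python3 -m jog '[[0,0,0,1,-0.82,0,0.0],[0,0,0,1,-0.82,0,0.0],[0,0,0,1,-0.82,0,0.0],[0,0,0,1,-0.82,0,0.0],[0,0,0,1,-0.82,0,0.0]]'
python3 -m jog '[[0,0,0,1,-0.82,0,0.0],[0,0,0,1,-0.82,0,0.0],[0,0,0,1,-0.82,0,0.0],[0,0,0,1,-0.82,0,0.0],[0,0,0,0.7,-0.6,0,0.0]]'
python3 -m jog '[[0,0,-1,0,0,0,-0.06],[0,0,-1,0,0,0,-0.06],[0,0,-1,0,0,0,-0.06],[0,0,-1,0,0,0,-0.06],[0,0,-1,0,0,0,-0.06]]'
python3 -m jog '[[0,0,-1,0,0,0,-0.06],[0,0,-1,0,0,0,-0.06],[0,0,-1,0,0,0,-0.06],[0,0,-1,0,0,0,-0.06],[0,0,-1,0,0,0,-0.06]]'
python3 -m jog '[[0,0,-1,0,0,0,-0.06],[0,0,-1,0,0,0,-0.06],[0,0,-0.6,0,0,0,-0.06],[0,0,0,0,0,0,-0.06]]'
cat >> h.py <<'E'
def st(T=None):
    o=status.get_obs();M=R.from_rotvec(o["tool_rot"]).as_matrix()
    print("t",round(o["t"],2),"p",o["tool_pos"].round(4),"yaw y",np.degrees(np.arctan2(M[1,1],M[0,1])).round(1),"z",M[:,2].round(3),"open",round(o["opening"],4),"grip",round(o["grip_force"],1),"F",np.round(o["contact_force"],1))
    if T is not None: print("shift in rows",(M.T@(np.array(T)-o["tool_pos"])/.03).round(3))
E
python3 -c "
from h import *
st((.621,.032,.101));grab('wrist','w1.png')"
```

```text
t: 0.72
tool_pos: [0.2665, -0.4597, 0.3033]
tool_rot: [3.114, 0.418, 0.0]
contact_force: [0.5, 0.6, -0.2]
opening: 0.0428
grip_force: 0.0
t: 1.35
tool_pos: [0.3786, -0.3013, 0.3028]
tool_rot: [-3.113, -0.418, 0.001]
contact_force: [0.3, -0.5, 0.8]
opening: 0.0428
grip_force: 0.0
t: 1.98
tool_pos: [0.4908, -0.1431, 0.3028]
tool_rot: [-3.113, -0.418, 0.001]
contact_force: [0.5, 0.4, 0.1]
opening: 0.0427
grip_force: 0.0
t: 2.6
tool_pos: [0.5962, 0.0065, 0.3025]
tool_rot: [-3.113, -0.419, 0.002]
contact_force: [0.6, -0.8, 0.7]
opening: 0.0426
grip_force: 0.0
t: 3.22
tool_pos: [0.5955, 0.0051, 0.3026]
tool_rot: [-2.947, -1.086, 0.002]
contact_force: [0.6, -0.3, 0.7]
opening: 0.0402
grip_force: 0.0
t: 3.85
tool_pos: [0.5955, 0.0051, 0.3026]
tool_rot: [-2.642, -1.698, 0.001]
contact_force: [-0.1, -0.4, 0.3]
opening: 0.04
grip_force: 0.0
t: 4.35
tool_pos: [0.5955, 0.0051, 0.3027]
tool_rot: [-2.437, -1.982, 0.001]
contact_force: [0.4, -0.2, -1.1]
opening: 0.0401
grip_force: 0.0
t 4.35 p [0.5955 0.0051 0.3027] yaw y -11.7 z [-0.001  0.    -1.   ] open 0.0401 grip 0.0 F [ 0.4 -0.2 -1.1]
shift in rows [1.052 0.656 6.721]
```

View pics/w1.png

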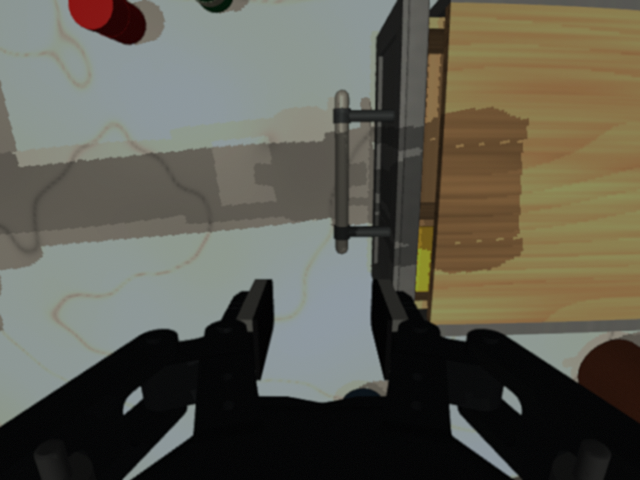

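The wrist view shows the bar running vertically, (342,95)–(342,250), so the yaw is right; the posts are at rows 115 and 232. The drawer is already slightly ajar.

```bash
python3 -c "
from h import *
d=grab('wrist')
e=[plane(d,p,.12) for p in((342,95),(342,250))]
print(e,[plane(d,p,.12) for p in((342,115),(342,232))]);v=e[1]-e[0];print(np.linalg.norm(v),np.degrees(np.arctan2(v[1],v[0])))
w=[plane(d,p,.15) for p in((450,5),(432,322))];v=w[1]-w[0];print(w,np.linalg.norm(v),np.degrees(np.arctan2(v[1],v[0])))
m=(e[0]+e[1])/2
st((m[0],m[1],.101))"
```

```text
[array([0.63066009, 0.09677337, 0.12      ]), array([ 0.60498356, -0.03500937,  0.12      ])] [array([0.62758363, 0.08109016, 0.12      ]), array([ 0.60822039, -0.01829432,  0.12      ])]
0.13426085069647117 -101.02537079773133
[array([0.71738022, 0.14043415, 0.15      ]), array([ 0.67065127, -0.10717879,  0.15      ])] 0.25198366019192286 -100.6870421298121
t 4.45 p [0.5956 0.0051 0.3029] yaw y -11.8 z [-0.001  0.    -1.   ] open 0.0402 grip 0.0 F [ 1.3 -1.   0.7]
shift in rows [0.994 0.555 6.728]
```

```bash
python3 -m jog '[[0,0,0,0.5,0.3,0,-0.06],[0,0,0,0.5,0.27,0.9,-0.06],[0,0,0,0,0,0.9,-0.06],[0,0,0,0,0,0.9,-0.06],[0,0,0,0,0,0.9,-0.06]]'
python3 -m jog '[[0,0,0,0,0,0.8,-0.06],[0,0,0,0,0,0.8,-0.06],[0,0,0,0,0,0.8,-0.06],[0,0,0,0,0,0.7,-0.06],[0,0,0,0,0,0,-0.06]]'
python3 -m jog '[[0,0,0,0,0,0,-1],[0,0,0,0,0,0,-1],[0,0,0,0,0,0,-1],[0,0,0,0,0,0,-1]]' 40
python3 -c "
from h import *
st()"
```

```text
t: 5.08
tool_pos: [0.6192, 0.0319, 0.1943]
tool_rot: [-2.436, -1.983, -0.001]
contact_force: [-0.2, 0.6, 0.9]
opening: 0.0402
grip_force: 0.0
t: 5.7
tool_pos: [0.6192, 0.0315, 0.1018]
tool_rot: [2.436, 1.983, 0.0]
contact_force: [-0.1, 0.3, -0.4]
opening: 0.0402
grip_force: 0.0
t: 6.2
tool_pos: [0.6188, 0.0312, 0.1024]
tool_rot: [2.436, 1.983, 0.001]
contact_force: [1.8, 1.9, 0.4]
opening: 0.0103
grip_force: 38.9
t 6.2 p [0.6188 0.0312 0.1024] yaw y -11.7 z [ 0.001  0.    -1.   ] open 0.0103 grip 38.9 F [1.8 1.9 0.4]
```

```bash
python3 -m jog '[[0,0,0,0,-0.3,0,-1],[0,0,0,0,-0.6,0,-1],[0,0,0,0,-0.6,0,-1],[0,0,0,0,-0.6,0,-1],[0,0,0,0,-0.6,0,-1]]'
python3 -m jog '[[0,0,0,0,-0.6,0,-1],[0,0,0,0,-0.6,0,-1],[0,0,0,0,-0.3,0,-1],[0,0,0,0,0,0,-1]]'
python3 -c "
from h import *
st();grab('scene','s2.png')"
```

```text
t: 6.82
tool_pos: [0.5388, 0.0469, 0.1024]
tool_rot: [2.435, 1.982, 0.0]
contact_force: [2.7, -2.1, -2.3]
opening: 0.0105
grip_force: 40.0
t: 7.32
tool_pos: [0.4937, 0.0558, 0.1024]
tool_rot: [-2.436, -1.983, 0.006]
contact_force: [-3.7, -4.2, 2.5]
opening: 0.0102
grip_force: 40.5
t 7.33 p [0.4937 0.0558 0.1024] yaw y -11.7 z [-0.003 -0.002 -1.   ] open 0.0102 grip 40.5 F [-3.7 -4.2  2.5]
```

View pics/s2.png

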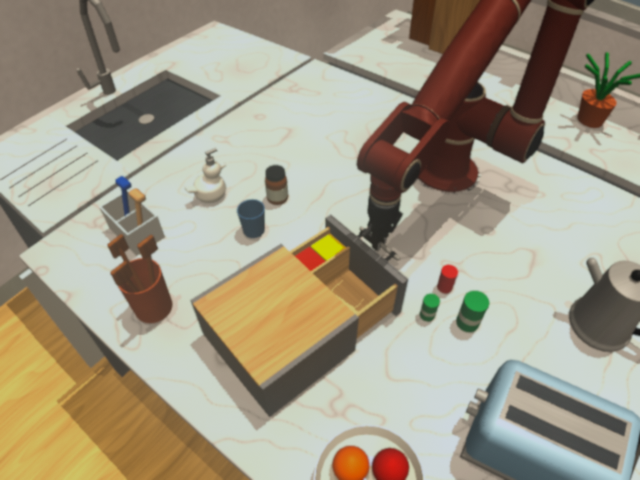

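The drawer is far out, with the red and yellow packets at (325,250) and the empty bay at (352,290). I'll go on gently to the end stop.

```bash
python3 -m jog '[[0,0,0,0,-0.2,0,-1],[0,0,0,0,-0.2,0,-1],[0,0,0,0,0,0,-1]]'
python3 -m jog '[[0,0,0,0,-0.12,0,-1],[0,0,0,0,0,0,-1]]'
python3 -c "
from h import *
st()"
```

```text
t: 7.75
tool_pos: [0.4827, 0.0579, 0.1023]
tool_rot: [2.436, 1.983, -0.005]
contact_force: [-1.7, -5.7, 1.3]
opening: 0.0102
grip_force: 40.4
t: 8.0
tool_pos: [0.4795, 0.0586, 0.1024]
tool_rot: [2.435, 1.982, -0.004]
contact_force: [-0.3, -6.0, 0.4]
opening: 0.0107
grip_force: 40.3
t 8.0 p [0.4795 0.0586 0.1024] yaw y -11.7 z [-0.001 -0.003 -1.   ] open 0.0107 grip 40.3 F [-0.3 -6.   0.4]
```

```bash
python3 -m jog '[[0,0,0,0,-0.1,0,-1],[0,0,0,0,0,0,-1]]'
python3 -c "
from h import *
st()
a=grab('scene');b=grab('side')
import pickle;pickle.dump((a,b),open('v2.pkl','wb'))
A=cv2.resize(a['img'][200:350,280:430,::-1],(400,400),interpolation=2);B=cv2.resize(b['img'][190:340,180:330,::-1],(400,400),interpolation=2)
cv2.imwrite('pics/c2.png',np.hstack([A,B]))"
```

```text
t: 8.25
tool_pos: [0.4767, 0.0591, 0.1023]
tool_rot: [2.435, 1.982, -0.004]
contact_force: [-0.6, -5.6, 0.4]
opening: 0.0101
grip_force: 40.3
t 8.25 p [0.4767 0.0591 0.1023] yaw y -11.7 z [-0.001 -0.003 -1.   ] open 0.0101 grip 40.3 F [-0.6 -5.6  0.4]
```

View pics/c2.png

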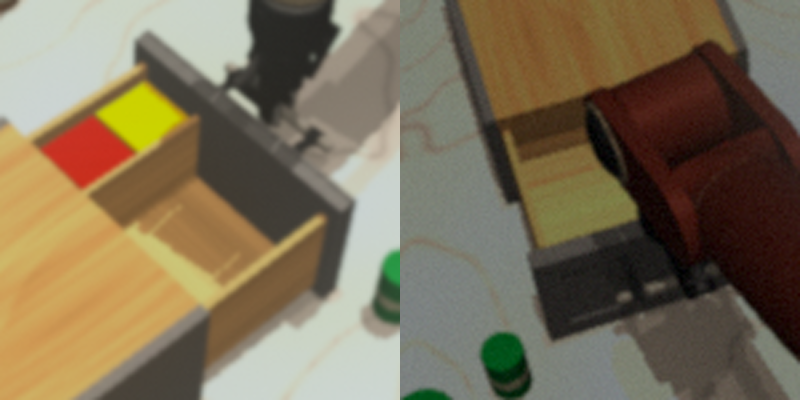

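The crop shows the drawer well out, with the bay floor visible next to the packets. There is no stop force yet, so I keep pulling in small steps.

```bash
python3 -m jog '[[0,0,0,0,-0.1,0,-1],[0,0,0,0,-0.1,0,-1],[0,0,0,0,0,0,-1]]'
python3 -m jog '[[0,0,0,0,-0.1,0,-1],[0,0,0,0,0,0,-1]]'
```

```text
t: 8.72
tool_pos: [0.4749, 0.0595, 0.1024]
tool_rot: [2.429, 1.976, 0.01]
contact_force: [17.8, -9.5, -13.0]
opening: 0.0107
grip_force: 39.4
t: 8.98
tool_pos: [0.475, 0.0595, 0.1025]
tool_rot: [2.424, 1.971, 0.019]
contact_force: [31.2, -9.9, -23.3]
opening: 0.0104
grip_force: 39.0
```

The end stop is reached: 31 N with no motion. I'll ease off, release, rise and go and look at the tin.

```bash
python3 -m jog '[[0,0,0,0,0.2,0,-1],[0,0,0,0,0,0,-0.2],[0,0,0,0,0,0,-0.06],[0,0,0,0,0,0,-0.06]]'
python3 -m jog '[[0,0,0,0,0,-0.5,-0.06],[0,0,0,0,0,-1,-0.06],[0,0,0,0,0,-1,-0.06],[0,0,0,0,0,-1,-0.06],[0,0,0,0,0,-1,-0.06]]'
python3 -m jog '[[0,0,0,1,-0.2,0,1],[0,0,0,1,-0.25,0,1],[0,0,0,1,-0.25,0,1],[0,0,0,1,-0.25,0,1],[0,0,0,1,-0.25,0,1]]'
python3 -m jog '[[0,0,0,0.5,0,0,1],[0,0,0,0,0,0,1]]'
python3 -c "
from h import *
st();d=grab('wrist','w2.png')
hsv=cv2.cvtColor(d['img'],cv2.COLOR_RGB2HSV)
m=cv2.inRange(hsv,(50,120,40),(85,255,255))
c,l,s,ce=cv2.connectedComponentsWithStats(m)
for i in range(1,c):
    if s[i,4]>200: print(s[i],ce[i])
import pickle;pickle.dump(d,open('w2.pkl','wb'))
"
```

```text
t: 9.48
tool_pos: [0.4738, 0.0613, 0.1023]
tool_rot: [-2.436, -1.983, -0.0]
contact_force: [-0.5, 0.6, -0.1]
opening: 0.0402
grip_force: 0.0
t: 10.1
tool_pos: [0.4741, 0.0611, 0.2397]
tool_rot: [2.436, 1.983, 0.002]
contact_force: [0.6, -0.2, 0.0]
opening: 0.0403
grip_force: 0.0
t: 10.72
tool_pos: [0.4692, 0.2163, 0.2388]
tool_rot: [2.436, 1.983, 0.002]
contact_force: [0.2, 0.1, -0.0]
opening: 0.0855
grip_force: 0.0
t: 10.98
tool_pos: [0.4725, 0.2302, 0.2379]
tool_rot: [2.435, 1.984, 0.001]
contact_force: [-0.1, -0.3, -0.2]
opening: 0.0855
grip_force: 0.0
t 10.97 p [0.4725 0.2302 0.2379] yaw y -11.6 z [ 0.001 -0.    -1.   ] open 0.0855 grip 0.0 F [-0.1 -0.3 -0.2]
[ 265   36   85   90 5948] [307.04119032  80.06993948]
[ 359  165   47   49 1781] [381.7366648  189.02638967]
```

View pics/w2.png

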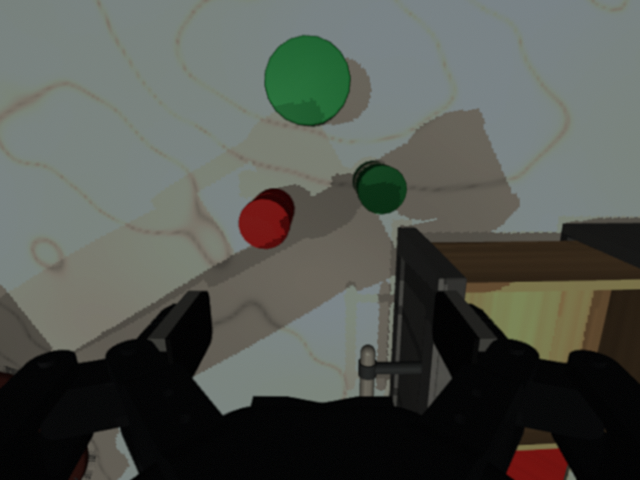

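The wrist view shows the large green lid at (307,80), the small green at (382,189), the red at (266,218), and the open drawer's panel edge on the right.

```bash
python3 -c "
from h import *
import pickle
d=pickle.load(open('w2.pkl','rb'))
T=plane(d,(307.5,80.5),.1);print('tin',T)
r=plane(d,(350,80.5),.1);print('lid r',np.linalg.norm(r-T))
for n,uv,z in(('small',(382,189),.06),('red',(264,223),.06),('panel inner top corner L',(415,243),.147),('panel far inner',(437,300),.147),('handle',(368,350),.12)):print(n,plane(d,uv,z).round(4))
st((T[0],T[1],.042))"
```

```text
tin [0.48258937 0.33272637 0.1       ]
lid r 0.030075353482086606
small [0.5266 0.2389 0.06  ]
red [0.4195 0.2301 0.06  ]
panel inner top corner L [0.531  0.2146 0.147 ]
panel far inner [0.5404 0.171  0.147 ]
handle [0.4876 0.1247 0.12  ]
t 11.03 p [0.4725 0.2295 0.2377] yaw y -11.7 z [ 0. -0. -1.] open 0.0851 grip 0.0 F [-0.1 -0.5  0.4]
shift in rows [ 3.439 -0.369  6.522]
```

```bash
python3 -m jog '[[0,0,0,0.9,-0.1,0,1],[0,0,0,0.9,-0.1,0,1],[0,0,0,0.9,-0.1,0,1],[0,0,0,0.74,-0.07,0,1],[0,0,0,0,0,0,1]]'
python3 -m jog '[[0,0,0,0,0,0.9,1],[0,0,0,0,0,0.9,1],[0,0,0,0,0,0.8,1],[0,0,0,0,0,0.8,1],[0,0,0,0,0,0.8,1]]'
python3 -m jog '[[0,0,0,0,0,0.8,1],[0,0,0,0,0,0.8,1],[0,0,0,0,0,0.7,1],[0,0,0,0,0,0,1]]'
python3 -m jog '[[0,0,0,0,0,0,-1],[0,0,0,0,0,0,-1],[0,0,0,0,0,0,-1],[0,0,0,0,0,0,-1]]' 30
python3 -c "
from h import *
st()"
```

```text
t: 11.65
tool_pos: [0.4826, 0.3334, 0.2372]
tool_rot: [2.436, 1.984, -0.001]
contact_force: [-0.9, 0.2, 0.1]
opening: 0.0854
grip_force: 0.0
t: 12.28
tool_pos: [0.4826, 0.3319, 0.1107]
tool_rot: [2.437, 1.982, -0.001]
contact_force: [0.2, 0.4, 0.4]
opening: 0.0852
grip_force: 0.0
t: 12.78
tool_pos: [0.481, 0.3318, 0.0402]
tool_rot: [-2.437, -1.982, 0.007]
contact_force: [0.1, -0.2, 0.0]
opening: 0.0853
grip_force: 0.0
t: 13.28
tool_pos: [0.4834, 0.3337, 0.0443]
tool_rot: [2.436, 1.983, 0.004]
contact_force: [-1.3, -1.2, 6.0]
opening: 0.0599
grip_force: 21.4
t 13.28 p [0.4834 0.3337 0.0443] yaw y -11.7 z [ 0.002  0.001 -1.   ] open 0.0599 grip 21.4 F [-1.3 -1.2  6. ]
```

```bash
python3 -m jog '[[0,0,0,0,0,-0.3,-1],[0,0,0,0,0,-0.8,-1],[0,0,0,0,0,-1,-1],[0,0,0,0,0,-1,-1],[0,0,0,0,0,-1,-1]]'
python3 -m jog '[[0,0,0,0,0,-1,-1],[0,0,0,0,0,-1,-1],[0,0,0,0,0,-0.8,-1],[0,0,0,0,0,0,-1]]'
python3 - <<'E'
from h import *
st()
y=np.radians(-11.2);ux=np.array([np.cos(y),np.sin(y),0]);uy=np.array([-ux[1],ux[0],0])
H=np.array([.474,.061,0]);B=H+.143*ux+.038*uy+[0,0,.024];print("bay",B)
P=lambda x,yy,z:H+x*ux+yy*uy+[0,0,z]
ims=[]
for n,(x0,y0,w) in(("scene",(280,210,150)),("side",(180,180,150))):
    d=grab(n);im=cv2.resize(d["img"][y0:y0+w,x0:x0+w,::-1],(400,400),interpolation=2)
    def dr(pts,c):
        q=((proj(d,pts)-[x0,y0])*400/w).astype(int);cv2.polylines(im,[q.reshape(-1,1,2)],True,c,1)
    dr([P(.063,-.041,.024),P(.063,.117,.024),P(.223,.117,.024),P(.223,-.041,.024)],(255,0,0))
    dr([P(.047,-.138,.147),P(.047,.138,.147),P(.063,.138,.147),P(.063,-.138,.147)],(0,0,255))
    dr([P(0,-.071,.12),P(0,.071,.12)],(0,255,0))
    ims.append(im)
cv2.imwrite("pics/c3.png",np.hstack(ims))
st(B+[0,0,.2])
E
```

```text
t: 13.9
tool_pos: [0.4819, 0.3329, 0.1659]
tool_rot: [-2.436, -1.983, 0.001]
contact_force: [0.6, 0.4, -1.7]
opening: 0.0599
grip_force: 24.2
t: 14.4
tool_pos: [0.4833, 0.3336, 0.2518]
tool_rot: [2.436, 1.983, 0.007]
contact_force: [-1.1, -0.6, -2.8]
opening: 0.0598
grip_force: 24.2
t 14.4 p [0.4833 0.3336 0.2518] yaw y -11.7 z [ 0.004  0.002 -1.   ] open 0.0598 grip 24.2 F [-1.1 -0.6 -2.8]
bay [0.62165749 0.07050078 0.024     ]
t 14.5 p [0.4819 0.3328 0.2482] yaw y -11.7 z [-0.001 -0.001 -1.   ] open 0.06 grip 24.2 F [ 0.   1.1 -4.3]
shift in rows [-7.616  6.337  0.807]
```

View pics/c3.png

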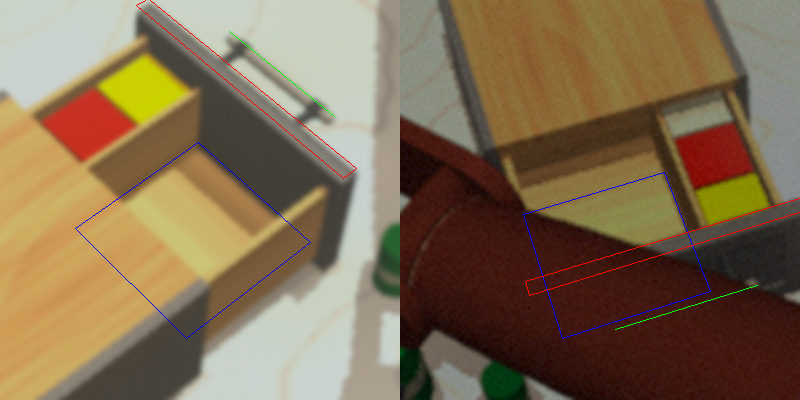

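The predicted bay outline (blue) and the handle match the picture to within a few mm. Carrying the tin over the bay and lowering it.

```bash
python3 -m jog '[[0,0,0,-0.5,0.4,0,-1],[0,0,0,-0.9,0.75,0,-1],[0,0,0,-0.9,0.75,0,-1],[0,0,0,-0.9,0.75,0,-1],[0,0,0,-0.9,0.75,0,-1]]'
python3 -m jog '[[0,0,0,-0.9,0.75,0,-1],[0,0,0,-0.9,0.75,0,-1],[0,0,0,-0.9,0.75,0,-1],[0,0,0,-0.8,0.69,0,-1],[0,0,0,0,0,0,-1]]'
python3 -m jog '[[0,0,0,0,0,0.5,-1],[0,0,0,0,0,0.8,-1],[0,0,0,0,0,0.8,-1],[0,0,0,0,0,0.8,-1],[0,0,0,0,0,0.8,-1]]'
python3 -m jog '[[0,0,0,0,0,0,-1]]'
python3 - <<'E'
from h import *
st((.6217,.0705,.072));d=grab("scene","s3.png")
cv2.imwrite("pics/c4.png",cv2.resize(d["img"][190:340,280:430,::-1],(500,500),interpolation=2))
E
```

```text
t: 15.12
tool_pos: [0.5574, 0.1896, 0.2475]
tool_rot: [-2.437, -1.982, 0.004]
contact_force: [0.5, -0.0, -2.8]
opening: 0.0597
grip_force: 24.0
t: 15.75
tool_pos: [0.6224, 0.0682, 0.2473]
tool_rot: [-2.439, -1.978, 0.004]
contact_force: [0.2, -0.3, -3.3]
opening: 0.0599
grip_force: 24.4
t: 16.38
tool_pos: [0.6209, 0.0722, 0.1357]
tool_rot: [-2.434, -1.984, 0.003]
contact_force: [-0.4, -0.3, -2.1]
opening: 0.0601
grip_force: 24.4
t: 16.5
tool_pos: [0.6192, 0.072, 0.134]
tool_rot: [-2.431, -1.982, 0.009]
contact_force: [0.1, -0.7, -2.8]
opening: 0.0601
grip_force: 24.4
t 16.5 p [0.6192 0.072  0.134 ] yaw y -11.6 z [-0.008  0.    -1.   ] open 0.0601 grip 24.4 F [ 0.1 -0.7 -2.8]
shift in rows [-0.03   0.107  2.065]
```

View pics/c4.png

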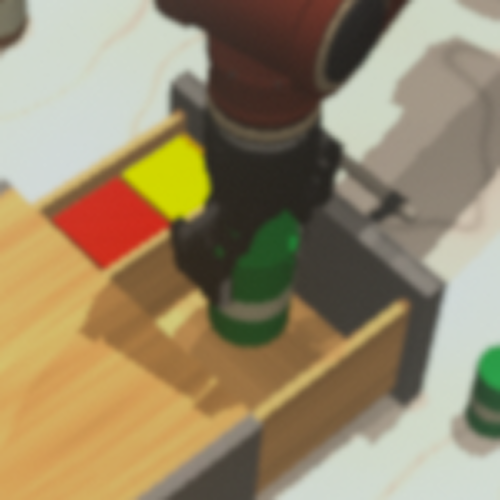

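The tin is upright in the gripper over the empty bay, its lower edge near crop (250,335), clear of partition, side wall and panel. Lowering gently.

```bash
python3 -m jog '[[0,0,0,0,0,0.5,-1],[0,0,0,0,0,0.5,-1],[0,0,0,0,0,0.5,-1],[0,0,0,0,0,0.4,-1],[0,0,0,0,0,0,-1]]'
python3 -m jog '[[0,0,0,0,0,0.08,-1],[0,0,0,0,0,0,-1]]'
python3 -m jog '[[0,0,0,0,0,0.05,-1],[0,0,0,0,0,0,-1]]'
```

```text
t: 17.18
tool_pos: [0.6212, 0.0712, 0.0794]
tool_rot: [-2.435, -1.982, 0.004]
contact_force: [-0.6, -0.6, -1.7]
opening: 0.06
grip_force: 24.4
t: 17.42
tool_pos: [0.6228, 0.0712, 0.0794]
tool_rot: [2.436, 1.983, 0.001]
contact_force: [0.6, -0.5, -2.5]
opening: 0.0598
grip_force: 24.4
t: 17.68
tool_pos: [0.6224, 0.0713, 0.0776]
tool_rot: [2.436, 1.983, 0.0]
contact_force: [-0.6, 0.2, -2.6]
opening: 0.0599
grip_force: 24.4
```

```bash
python3 -m jog '[[0,0,0,0,0,0.1,-1],[0,0,0,0,0,0.1,-1],[0,0,0,0,0,0,-1]]'
python3 -m jog '[[0,0,0,0,0,0.05,-1],[0,0,0,0,0,0,-1]]'
python3 -m jog '[[0,0,0,0,0,0.05,-1],[0,0,0,0,0,0,-1]]'
```

```text
t: 18.05
tool_pos: [0.6219, 0.0713, 0.0708]
tool_rot: [-2.436, -1.983, 0.001]
contact_force: [-0.4, -0.1, -2.0]
opening: 0.0599
grip_force: 24.4
t: 18.3
tool_pos: [0.6223, 0.0712, 0.0698]
tool_rot: [-2.436, -1.983, 0.0]
contact_force: [-0.8, -0.2, -2.7]
opening: 0.0602
grip_force: 24.4
t: 18.55
tool_pos: [0.6224, 0.0712, 0.0685]
tool_rot: [2.436, 1.983, 0.0]
contact_force: [0.4, 0.5, -2.0]
opening: 0.0598
grip_force: 24.2
```

```bash
python3 -m jog '[[0,0,0,0,0,0.05,-1],[0,0,0,0,0,0,-1]]'
python3 -m jog '[[0,0,0,0,0,0.05,-1],[0,0,0,0,0,0,-1]]'
```

```text
t: 18.8
tool_pos: [0.623, 0.071, 0.0683]
tool_rot: [2.436, 1.983, 0.001]
contact_force: [-2.4, -1.9, 4.8]
opening: 0.06
grip_force: 23.7
t: 19.05
tool_pos: [0.6241, 0.0707, 0.0683]
tool_rot: [2.434, 1.981, 0.004]
contact_force: [-3.1, -1.7, 9.6]
opening: 0.0597
grip_force: 23.3
```

It is on the floor; the upward force confirms contact. Releasing gently.

```bash
python3 -m jog '[[0,0,0,0,0,-0.05,-1],[0,0,0,0,0,0,0.5],[0,0,0,0,0,0,0.7],[0,0,0,0,0,0,0.75],[0,0,0,0,0,0,0.75]]'
python3 -m jog '[[0,0,0,0,0,-0.2,0.75],[0,0,0,0,0,-0.5,0.75],[0,0,0,0,0,-0.8,0.75],[0,0,0,0,0,-1,0.75],[0,0,0,0,0,-1,0.75]]'
python3 -m jog '[[0,0,0,0,0,-1,0.75],[0,0,0,0,0,-1,0.75],[0,0,0,0,0,0,0.75]]'
python3 - <<'E'
from h import *
st()
ims=[]
for n,(x0,y0,w) in(("scene",(260,170,180)),("side",(150,170,220))):
    d=grab(n);ims.append(cv2.resize(d["img"][y0:y0+w,x0:x0+w,::-1],(400,400),interpolation=2))
d=grab("wrist");hsv=cv2.cvtColor(d['img'],cv2.COLOR_RGB2HSV)
c,l,s,ce=cv2.connectedComponentsWithStats(cv2.inRange(hsv,(50,120,40),(85,255,255)))
for i in range(1,c):
    if s[i,4]>200: print(s[i],ce[i],plane(d,ce[i],.124).round(4))
cv2.imwrite("pics/c5.png",np.hstack(ims))
E
```

```text
t: 19.68
tool_pos: [0.622, 0.0714, 0.0664]
tool_rot: [-2.436, -1.983, 0.001]
contact_force: [-0.7, -0.8, 0.0]
opening: 0.0749
grip_force: 0.0
t: 20.3
tool_pos: [0.6226, 0.0712, 0.1743]
tool_rot: [2.436, 1.982, 0.002]
contact_force: [0.1, -0.3, -0.1]
opening: 0.075
grip_force: 0.0
t: 20.68
tool_pos: [0.6243, 0.0712, 0.237]
tool_rot: [2.433, 1.98, 0.01]
contact_force: [-0.5, -1.0, 0.4]
opening: 0.075
grip_force: 0.0
t 20.68 p [0.6243 0.0712 0.237 ] yaw y -11.7 z [ 0.008 -0.    -1.   ] open 0.075 grip 0.0 F [-0.5 -1.   0.4]
[ 129    1   53   58 2383] [155.03692824  29.22576584] [0.5462 0.2202 0.124 ]
[ 281  189   86   84 5699] [323.60010528 230.32496929] [0.623  0.0717 0.124 ]
```

View pics/c5.png

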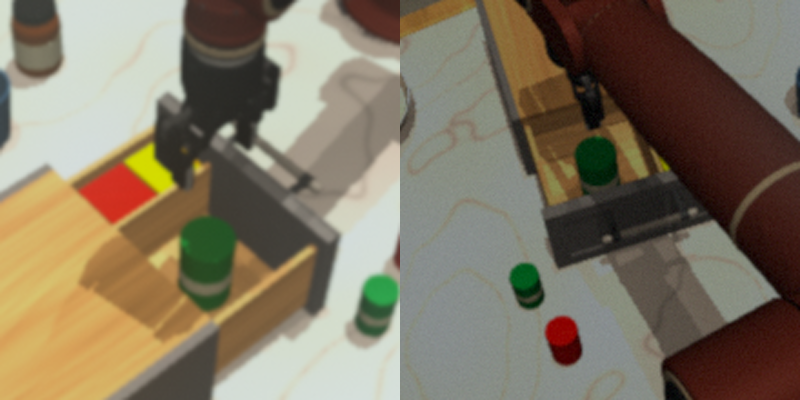

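The tin stands upright in the bay (scene crop (205,262), lid centre measured at (0.623,0.072)). The drawer is wide open and the gripper is clear.

```bash
python3 -c "
from station import finish_job
print(finish_job())"
```

```text
the job is handed in; nothing more can be done
None
```

The drawer is pulled out to its end stop, the green tea tin stands upright and released in the empty bay, the gripper is clear with the jar, cup and duck never approached, and the job was handed in at about 21 s; no verdict was returned.

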